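# Hold the pivot bolt of a board holder while its lock nut is done up

### The arm

A 6-joint arm with a two-finger parallel gripper is mounted at the origin on a cart in front of the work surface, level with it; the furniture and walls round the work are solid. World frame = base frame: x ahead of the robot, y to its left, z up, the work surface at z = 0. Lengths are in mm, angles in rad, forces in N, time in s.
With the tool pointing down it reaches from about 275 to 750 mm from the base axis. Payload 10.2 kg.
Tool frame: the origin (TCP) lies midway between the tips of the shut fingers; the grasp point (between the pads) lies r.pinch_z behind it (r.pinch_z is the distance from the TCP to the grasp point, in mm); z points along the fingers, y is the line along which they close (so a half turn about z gives the same grasp; the last joint's range is limited). The gripper opens to 88 mm and grips with 3 to 60 N. Pads are 18 mm wide; open, the fingers measure 123 mm over their backs; the gripper's body (75 mm by 187 mm) begins 45 mm behind the grasp point.
Start: joints at [-1.342, 0.313, 1.498, -0, 1.331, -0.223], TCP at [229.196, -472.335, 238.72] pointing down, gripper open.
Joint ranges: [-2.94, 2.94], [-0.97, 2.17], [0.19, 2.56], [-1.23, 4.37], [0.02, 3.11], [-2.88, 2.88]. Speed limits (rad/s): [2.39, 2.39, 3.01, 3.14, 3.14, 3.14].

### API

Orientations are given as a rotation vector (axis times angle).
In Python, from station import r gives the robot as it stands.
- The arm moves only by the shell command python3 -m jog 'ROWS'. ROWS is JSON, a list of rows, each an object of numbers: "x", "y", "z": the shift along the tool's x, y, z each as a share of 250 mm, from -1 to 1; "wx", "wy", "wz": the turn, a rotation vector about the tool's x, y, z each as a share of pi rad, from -1 to 1; "fingers": the opening, from -1 (shut) to 1 (fully open). A call has 1 to 12 rows; each row is the pose to reach, as a shift and turn from the pose commanded when the call began, along the tool's axes at that moment, turning the shorter way round; what a row does not reach only later rows make up. A row lasts 1/8 s, in which the tool goes at most 62.5 mm and 10.7 degrees, less where a joint would pass 70% of its speed; a pose out of reach is approached as far as the arm can. A call with a number of a shift or a turn outside -1 to 1 is refused whole. A call with a gripper value outside its range is refused whole. The fingers move at their own pace and stop on an object; the grip force is fixed at half the most. Time passes only in rows, so rows that repeat a pose let the fingers close. It gives the time, the measured TCP pose, the force, the opening and the grip force at its end, in the units of the state.
- r.get_obs(): the state, without advancing time (a new reading comes with each control period).
- r.camera(name): name is "scene" or "top" or "wrist"; returns the picture (400x640x3 uint8, red, green, blue); there is no depth.
- r.camera_params(name): a dict with "intrinsics" (3x3 intrinsics, pixels), "world_from_camera" (4x4, takes a point from camera to world coordinates). Camera axes: x right, y up, looking along -z (the intrinsics and any distortion apply to the point x, -y, -z); pixel columns grow to the right and rows downward; lengths in mm; the calibration is good to about 2 mm. A picture is of the moment at which its call begins: read the wrist's pose just before it. camera_params takes no time and is no camera call; for the wrist camera it gives the pose at the moment of the call.
- r.hand_in(): hands the job in; it is judged then, once.
The state is a dict: "time": time; "joint_pos": joint angles; "qd": joint speeds; "joint_efforts": joint torques, N m; "tool_pos": TCP position; "tool_rot": TCP orientation; "force": force on the tool from outside, world axes, zero at the start; "wrist_torque": the same for the moment, N m; "opening": opening from 0.0 (shut) to 1.0 (fully open); "finger_force": force on a finger pad.
Only numpy, scipy, OpenCV 4.12 (cv2) and the standard library are available. Lean on these libraries where they do the work, as an engineer would, in place of code of your own. Each camera call takes 0.05 s, during which the arm holds its last target. There are 200 camera calls.

### The job

The lock nut of the tilting circuit-board holder is loose and its board hangs askew. First take the clear-handled screwdriver off the holder and lay it flat in the blue tool tray, next to the red one and with its handle pointing the same way, without disturbing the drivers already there; then reach down into the gap behind the front upright, grip the brass hex head of the pivot bolt and turn it until the board is level. Finish while still gripping the bolt head firmly and keeping the board level, so that the nut can be tightened; do not touch the board.

Things in the scene. Friction and masses are not known exactly. Their poses are not given: they have to be found in the camera images.
- holder: Tilting board holder, fixed to the bench: dark base plate 232 x 110 x 12 mm, a grey upright (48 mm wide, 40 mm at the head, 4 mm thick) at each end. Origin: underside centre of the base; +x runs along the pivot axis from front upright (x = -88 mm, top 157 mm up) to rear upright (x = +88 mm, top 167 mm up); z up. Pivot axis 135 mm up. The steel lock nut on the outer side of the front upright is slack: turning it does not turn the bolt.
- bolt_head_center (a point): Centre of the brass hex head of the pivot bolt, 24 mm across flats, 18 mm long along the pivot axis, 22 mm below the top of the front upright, in the middle of the 46 mm gap between the front upright and the cradle's front arm (14 mm free at either end of the head, only the 10 to 12 mm bolt there); nothing beside it within 90 mm or below it but the base plate. Its x is the pivot axis; its y is square to two flats and level when the board is level. It turns with the board.
- cradle (a joint): Angle of bolt head, cradle and board together about the holder's x (right-handed, rad): 0 is level; at positive values the board's -y (right) side hangs low, as at the start (about 0.25 to 0.5). Slight friction; the weight swings it back to 0.2 or more when let go at 0, so it takes under 0.15 N m to hold it level.
- board_center (a point): Centre of the red circuit board (98 mm along the pivot axis, 172 mm across), clamped in the cradle 35 mm below the pivot axis and 21 mm off to the right; controls underneath, wire ends standing up to 29 mm above it. It begins 27 mm behind the bolt head's centre. Axes: x runs opposite to the holder's x, z is square to the board.
- driver_grip (a point): Point on the middle line of the handle of the clear-handled screwdriver (colourless, whitish plastic handle, steel shaft, 231 mm long, about 45 g; handle 95 mm long, 22 mm wide, 26 mm high), where it balances: 54 mm from the handle's end, 175 mm from the tip, 13 mm above its underside. y points from tip to handle, z up. At the start it lies across the tops of the two uprights, straight above the bolt head, handle to the front.
- driver_tip (a point): Blade tip of that screwdriver (its shaft is 6 mm thick, on the middle line of the handle); same axes as driver_grip.
- driver: The same screwdriver; origin under its middle, at the underside of the handle; same axes.
- tray: Blue open tool tray, fixed, 290 x 196 mm, walls 16 mm high and 4 mm thick, inner floor 4 mm up. Origin: underside centre; x along its length, away from the robot; z up. The red and the blue driver lie along its +y side, handles to -x; the half from y = -92 to +35 mm is empty.
- red_driver: Red screwdriver, 208 mm long, handle 20 mm wide and 24 mm high, loose in the tray. Origin under its middle; y points from tip to handle.
- blue_driver: Small blue screwdriver, 108 mm long, 14 mm wide, 17 mm high, loose in the tray. Origin under its middle; y from tip to handle.
- bolt_head: The bolt head itself; same origin and axes as bolt_head_center.
- board: The circuit board itself with its parts; origin 23 mm below the board's plane; same axes as board_center.

How it is judged:
By the outcome, as a careful person would: the job done as asked, in the order asked, and still so for the second after the job is handed in, while the arm keeps its last pose, push and grip.
It also fails if it takes over 45 s, if anything falls off the work surface, if the arm or the gripper's body presses on something with over 40 N, if the wrist force passes 120 N, or if a joint passes its speed limit or range.

## Working session

There is one attempt and no reset: what is moved stays moved. The work goes in short steps, Python scripts to look and compute and a shell command to move; the robot and the scene stay as the last step left them, time stands still between calls to the robot, and variables do not carry over. Pictures are saved under pics/ and viewed, at most 10 in all, crops included, and the job is handed in when it is done.

```bash
mkdir -p pics; ls
python3 - <<'E'
from station import r
import cv2,numpy as np
o=r.get_obs();print({k:np.round(v,3) for k,v in o.items()},r.pinch_z)
for n in("scene","top"):
    p=r.camera_params(n);print(n,np.round(p["intrinsics"],1).tolist(),np.round(p["world_from_camera"],3).tolist())
    cv2.imwrite(f"pics/{n}1.png",r.camera(n)[:,:,::-1])
E
```

```text
pics
{'time': np.float64(0.0), 'joint_pos': array([-1.342,  0.313,  1.498,  0.   ,  1.331, -0.223]), 'qd': array([-0.   ,  0.002,  0.001, -0.001,  0.002,  0.001]), 'joint_efforts': array([ 0.0000e+00, -4.0221e+01, -2.5227e+01,  6.9000e-02,  3.5000e-02,
       -0.0000e+00]), 'tool_pos': array([ 229.141, -472.1  ,  238.163]), 'tool_rot': array([-3.061, -0.703, -0.   ]), 'force': array([ 0.652, -0.63 ,  0.154]), 'wrist_torque': array([-0.005,  0.022,  0.019]), 'finger_force': np.float64(0.0), 'opening': np.float64(1.002)} 18.700000000000003
scene [[501.5, 0.0, 321.7], [0.0, 501.5, 195.2], [0.0, 0.0, 1.0]] [[-0.687, 0.447, -0.573, 1.303], [-0.726, -0.413, 0.55, 720.11], [0.009, 0.794, 0.608, 733.243], [0.0, 0.0, 0.0, 1.0]]
top [[493.7, 0.0, 318.4], [0.0, 493.7, 200.5], [0.0, 0.0, 1.0]] [[-0.02, 0.995, -0.103, 451.105], [-1.0, -0.019, 0.012, 157.711], [0.01, 0.103, 0.995, 1213.429], [0.0, 0.0, 0.0, 1.0]]
```

View pics/scene1.png

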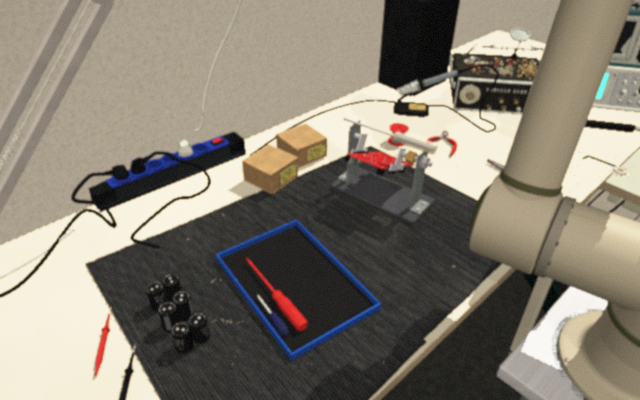

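View pics/top1.png

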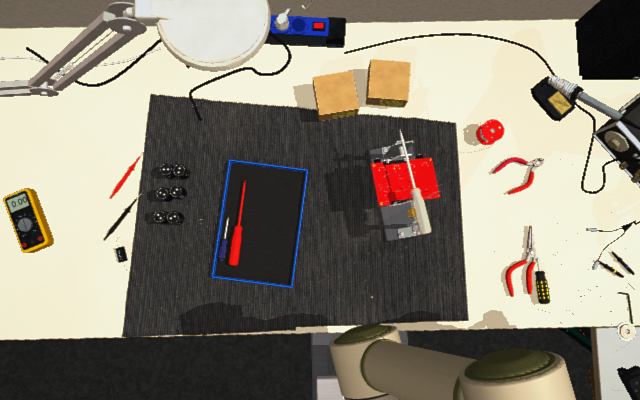

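```bash
cat > h.py <<'E'
from station import r
import cv2,numpy as np
from scipy.spatial.transform import Rotation as R
def ray(n,uv,z,p=None):
    p=p or r.camera_params(n);K=p["intrinsics"];T=np.array(p["world_from_camera"])
    d=np.linalg.inv(K)@[uv[0],uv[1],1];d=T[:3,:3]@(d*[1,-1,-1]);c=T[:3,3]
    return c+d*(z-c[2])/d[2]
def proj(n,P,p=None):
    p=p or r.camera_params(n);T=np.linalg.inv(p["world_from_camera"])
    q=(T[:3,:3]@np.asarray(P,float)+T[:3,3])*[1,-1,-1];q=p["intrinsics"]@q
    return q[:2]/q[2]
def rows(pos,rot):  # jog numbers from current measured pose
    o=r.get_obs();A=R.from_rotvec(o["tool_rot"])
    return np.round(A.inv().apply(np.array(pos)-o["tool_pos"])/250,4),np.round((A.inv()*rot).as_rotvec()/np.pi,4)
E
python3 - <<'E'
import cv2
a=cv2.imread("pics/top1.png")
cv2.imwrite("pics/c1.png",cv2.resize(a[110:250,350:460],None,fx=4,fy=4,interpolation=cv2.INTER_CUBIC))
from h import *
for n,uv,z in[("tip",(402,130),180),("end",(423,233),180),("nuthead",(411,213),135)]: print(n,np.round(ray("top",uv,z)))
for uv in((229,160),(307,169),(292,287),(213,277)):print(np.round(ray("top",uv,16)))
for uv in((244,181),(234,264)):print(np.round(ray("top",uv,16)))
E
```

```text
tip [706. -37. 180.]
end [485. -73. 180.]
nuthead [531. -58. 135.]
[679. 360.  16.]
[653. 169.  16.]
[368. 211.  16.]
[395. 399.  16.]
[626. 324.  16.]
[425. 349.  16.]
```

View pics/c1.png

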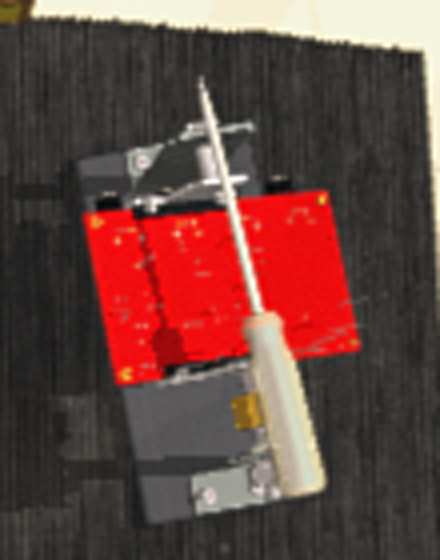

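The top view shows the clear driver from its tip at (400.5,130) to its handle end at (426,233). The brass head is near (411,213), and the tray corners are clear. Next I compute the approach.

Run:
```python
from h import *
t=ray("top",(400.5,130),170);e=ray("top",(426,233.2),170)
d=(t-e);L=np.linalg.norm(d);d/=L;yaw=np.arctan2(d[1],d[0]);g=e+d*54
print("len",L,"yaw",yaw,"grip",g, t-d*175)
for c in((80,160),(150,522),(325,490),(255,122)):print("base",np.round(ray("top",(350+c[0]/4,110+c[1]/4),12)))
down=lambda y:R.from_euler('z',y)*R.from_euler('x',np.pi)
print(rows([g[0],g[1],240],down(yaw)))
```

```text
len 228.19409708309433 yaw 0.2015256327846313 grip [537.83272919 -70.34981719 170.        ] [537.04313586 -70.5111302  170.        ]
base [698.  13.  12.]
base [474. -23.  12.]
base [ 491. -130.   12.]
base [720. -97.  12.]
(array([ 1.8126, -0.9068, -0.0056]), array([-0.0004, -0.    ,  0.0797]))
```

```bash
python3 -m jog '[{"x":0.9,"y":-0.45,"z":0,"wz":0.08,"fingers":0.3},{"x":0.9,"y":-0.45,"z":0,"wz":0.08,"fingers":0.3},{"x":0.9,"y":-0.45,"z":0,"wz":0.08,"fingers":0.3},{"x":0.9,"y":-0.45,"z":0,"wz":0.08,"fingers":0.3},{"x":0.9,"y":-0.45,"z":0,"wz":0.08,"fingers":0.3}]'
python3 - <<'E'
from h import *
g=[537.5,-70.4];down=lambda y:R.from_euler('z',y)*R.from_euler('x',np.pi)
print(r.get_obs()["opening"],rows([*g,250],down(.2)))
E
```

```text
1.0019937486580428 (array([ 1.8113, -0.9073, -0.0456]), array([-0.0004, -0.    ,  0.0801]))invalid input at $[0]: expected keys x, y, z, wx, wy, wz, fingers
```

All keys are needed.

```bash
python3 -m jog '[{"x":0.9,"y":-0.45,"z":0,"wx":0,"wy":0,"wz":0.08,"fingers":0.3},{"x":0.9,"y":-0.45,"z":0,"wx":0,"wy":0,"wz":0.08,"fingers":0.3},{"x":0.9,"y":-0.45,"z":0,"wx":0,"wy":0,"wz":0.08,"fingers":0.3},{"x":0.9,"y":-0.45,"z":0,"wx":0,"wy":0,"wz":0.08,"fingers":0.3},{"x":0.9,"y":-0.45,"z":0,"wx":0,"wy":0,"wz":0.08,"fingers":0.3}]'
python3 - <<'E'
from h import *
g=[537.5,-70.4];down=lambda y:R.from_euler('z',y)*R.from_euler('x',np.pi)
print(r.get_obs()["opening"],rows([*g,250],down(.2)))
E
```

```text
time: 0.72
tool_pos: [384.0, -270.1, 238.7]
tool_rot: [-3.125, -0.322, -0.0]
force: [0.0, 0.3, -0.3]
opening: 0.647
finger_force: 0.0
0.6470150185386129 (array([ 0.764 , -0.6567, -0.0448]), array([-0.0002, -0.    ,  0.0017]))
```

```bash
python3 -m jog '[{"x":0.764,"y":-0.657,"z":-0.045,"wx":0,"wy":0,"wz":0.002,"fingers":0.3},{"x":0.764,"y":-0.657,"z":-0.045,"wx":0,"wy":0,"wz":0.002,"fingers":0.3},{"x":0.764,"y":-0.657,"z":-0.045,"wx":0,"wy":0,"wz":0.002,"fingers":0.3},{"x":0.764,"y":-0.657,"z":-0.045,"wx":0,"wy":0,"wz":0.002,"fingers":0.3},{"x":0.764,"y":-0.657,"z":-0.045,"wx":0,"wy":0,"wz":0.002,"fingers":0.3},{"x":0.764,"y":-0.657,"z":-0.045,"wx":0,"wy":0,"wz":0.002,"fingers":0.3}]'
python3 - <<'E'
from h import *
p=r.camera_params("wrist");im=r.camera("wrist");cv2.imwrite("pics/w1.png",im[:,:,::-1])
import pickle;pickle.dump(p,open("w1.pkl","wb"))
print(np.round(p["world_from_camera"],3).tolist(),proj("wrist",[537.5,-70.4,170],p))
E
```

```text
time: 1.48
tool_pos: [536.6, -74.9, 249.5]
tool_rot: [3.127, 0.304, -0.002]
force: [0.0, 0.0, -0.3]
opening: 0.648
finger_force: 0.0
[[0.193, 0.93, 0.314, 618.105], [-0.981, 0.183, 0.062, -58.223], [0.0, -0.32, 0.948, 395.669], [0.0, 0.0, 0.0, 1.0]] [315.59200006 207.28267754]
```

View pics/w1.png

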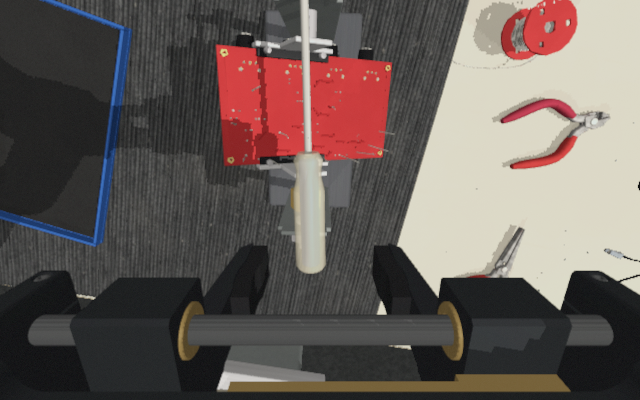

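The wrist view shows the handle between the fingers. Its shoulder is at (308,153), its rounded end at (311,271), and the shaft leaves the frame at (305,0).

Run:
```python
from h import *
import pickle;p=pickle.load(open("w1.pkl","rb"))
s=ray("wrist",(308,153),170,p);e=ray("wrist",(311,271),170,p);f=ray("wrist",(305,10),170,p)
print(s,e,f,np.linalg.norm(s-e))
d=f-e;yaw=np.arctan2(d[1],d[0]);d/=np.linalg.norm(d);g=(s+e)/2+d*(-6.5)
print(yaw,g)
down=lambda y:R.from_euler('z',y)*R.from_euler('x',np.pi)
print(rows([*g[:2],159.5],down(yaw)))
```

```text
[578.94318144 -56.65219389 170.        ] [479.63779913 -77.47773359 170.        ] [670.37885331 -37.90020899 170.        ] 101.46557080376373
0.20459033409909788 [522.92605236 -68.3855431  170.        ]
(array([-0.0476, -0.0375,  0.3608]), array([-0.    ,  0.0002, -0.0038]))
```

Run:
```python
from h import *
down=lambda y:R.from_euler('z',y)*R.from_euler('x',np.pi)
print(rows([536,-67,159.5],down(.204)))
```

```text
(array([ 0.0048, -0.0329,  0.3608]), array([-0.    ,  0.0002, -0.0036]))
```

```bash
python3 -m jog '[{"x":0,"y":-0.015,"z":0.1,"wx":0,"wy":0,"wz":-0.003,"fingers":0.3},{"x":0,"y":-0.015,"z":0.16,"wx":0,"wy":0,"wz":-0.003,"fingers":0.3},{"x":0,"y":-0.015,"z":0.16,"wx":0,"wy":0,"wz":-0.003,"fingers":0.3}]'
python3 - <<'E'
from h import *
down=lambda y:R.from_euler('z',y)*R.from_euler('x',np.pi)
print(rows([536,-67,159.5],down(.204)))
E
```

```text
time: 1.9
tool_pos: [535.6, -71.0, 209.3]
tool_rot: [-3.125, -0.317, 0.003]
force: [-0.0, -0.7, 0.0]
opening: 0.65
finger_force: 0.0
(array([ 0.005 , -0.0154,  0.199 ]), array([-0.0003,  0.0005, -0.0006]))
```

```bash
python3 -m jog '[{"x":0.005,"y":-0.015,"z":0.1,"wx":0,"wy":0,"wz":0,"fingers":0.3},{"x":0.005,"y":-0.015,"z":0.199,"wx":0,"wy":0,"wz":0,"fingers":0.3},{"x":0.005,"y":-0.015,"z":0.199,"wx":0,"wy":0,"wz":0,"fingers":0.3},{"x":0.005,"y":-0.015,"z":0.199,"wx":0,"wy":0,"wz":0,"fingers":-1},{"x":0.005,"y":-0.015,"z":0.199,"wx":0,"wy":0,"wz":0,"fingers":-1},{"x":0.005,"y":-0.015,"z":0.199,"wx":0,"wy":0,"wz":0,"fingers":-1},{"x":0.005,"y":-0.015,"z":0.199,"wx":0,"wy":0,"wz":0,"fingers":-1},{"x":0.005,"y":-0.015,"z":0.199,"wx":0,"wy":0,"wz":0,"fingers":-1}]'
```

```text
time: 2.9
tool_pos: [536.8, -66.4, 160.6]
tool_rot: [3.125, 0.319, 0.001]
force: [-0.6, -0.3, 2.6]
opening: 0.253
finger_force: 30.0
```

```bash
python3 -m jog '[{"x":0,"y":0,"z":-0.15,"wx":0,"wy":0,"wz":0,"fingers":-1},{"x":0,"y":0,"z":-0.3,"wx":0,"wy":0,"wz":0,"fingers":-1},{"x":0,"y":0,"z":-0.3,"wx":0,"wy":0,"wz":0,"fingers":-1}]'
python3 - <<'E'
from h import *
down=lambda y:R.from_euler('z',y)*R.from_euler('x',np.pi)
print(rows([461.4,283.6,150],down(-.142)))
E
```

```text
time: 3.28
tool_pos: [537.6, -66.5, 237.6]
tool_rot: [3.123, 0.319, 0.007]
force: [0.1, 0.1, -0.9]
opening: 0.254
finger_force: 30.0
(array([-0.0165, -1.4341,  0.3465]), array([ 0.0006, -0.0015,  0.1101]))
```

```bash
python3 -m jog '[{"x":-0.016,"y":-1,"z":0,"wx":0,"wy":0,"wz":0.11,"fingers":-1},{"x":-0.016,"y":-1,"z":0,"wx":0,"wy":0,"wz":0.11,"fingers":-1},{"x":-0.016,"y":-1,"z":0,"wx":0,"wy":0,"wz":0.11,"fingers":-1},{"x":-0.016,"y":-1,"z":0,"wx":0,"wy":0,"wz":0.11,"fingers":-1},{"x":-0.016,"y":-1,"z":0,"wx":0,"wy":0,"wz":0.11,"fingers":-1},{"x":-0.016,"y":-1,"z":0,"wx":0,"wy":0,"wz":0.11,"fingers":-1}]'
python3 - <<'E'
from h import *
down=lambda y:R.from_euler('z',y)*R.from_euler('x',np.pi)
print(rows([461.4,283.6,90],down(-.142)))
E
```

```text
time: 4.03
tool_pos: [482.1, 177.5, 234.3]
tool_rot: [3.133, -0.222, -0.002]
force: [0.3, 0.5, -0.5]
opening: 0.253
finger_force: 30.0
(array([-0.1409, -0.409 ,  0.5773]), array([0.0002, 0.0004, 0.0002]))
```

```bash
python3 -m jog '[{"x":-0.141,"y":-0.409,"z":0.2,"wx":0,"wy":0,"wz":0,"fingers":-1},{"x":-0.141,"y":-0.409,"z":0.4,"wx":0,"wy":0,"wz":0,"fingers":-1},{"x":-0.141,"y":-0.409,"z":0.577,"wx":0,"wy":0,"wz":0,"fingers":-1},{"x":-0.141,"y":-0.409,"z":0.577,"wx":0,"wy":0,"wz":0,"fingers":-1},{"x":-0.141,"y":-0.409,"z":0.577,"wx":0,"wy":0,"wz":0,"fingers":-1}]'
python3 - <<'E'
from h import *
down=lambda y:R.from_euler('z',y)*R.from_euler('x',np.pi)
print(rows([461.4,283.6,9],down(-.142)))
im=np.hstack([cv2.resize(r.camera("wrist"),(480,300)),cv2.resize(r.camera("top")[120:320,180:380],(300,300))]);cv2.imwrite("pics/w2.png",im[:,:,::-1])
E
```

```text
time: 4.65
tool_pos: [463.2, 282.9, 92.4]
tool_rot: [-3.133, 0.225, -0.002]
force: [0.8, -1.1, -0.9]
opening: 0.249
finger_force: 30.0
(array([-0.008 , -0.0015,  0.3335]), array([-0.0002, -0.0005, -0.0005]))
```

View pics/w2.png

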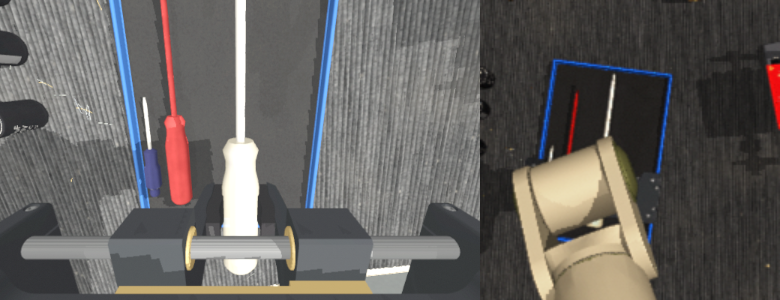

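The clear driver is held straight, in line with the tool at u≈240. The red handle is to its left at u≈178, and the tray walls are at about 130 and 325. I'll lower it now.

```bash
python3 -m jog '[{"x":-0.008,"y":0,"z":0.15,"wx":0,"wy":0,"wz":0,"fingers":-1},{"x":-0.008,"y":0,"z":0.26,"wx":0,"wy":0,"wz":0,"fingers":-1},{"x":-0.008,"y":0,"z":0.31,"wx":0,"wy":0,"wz":0,"fingers":-1},{"x":-0.008,"y":0,"z":0.325,"wx":0,"wy":0,"wz":0,"fingers":-1},{"x":-0.008,"y":0,"z":0.332,"wx":0,"wy":0,"wz":0,"fingers":-1},{"x":-0.008,"y":0,"z":0.332,"wx":0,"wy":0,"wz":0,"fingers":-1}]'
```

```text
time: 5.5
tool_pos: [460.3, 284.4, 8.8]
tool_rot: [-3.133, 0.223, -0.002]
force: [1.3, 0.8, -0.9]
opening: 0.252
finger_force: 30.0
```

```bash
python3 -m jog '[{"x":0,"y":0,"z":0.003,"wx":0,"wy":0,"wz":0,"fingers":-1},{"x":0,"y":0,"z":0.006,"wx":0,"wy":0,"wz":0,"fingers":-1},{"x":0,"y":0,"z":0.006,"wx":0,"wy":0,"wz":0,"fingers":-1}]'
```

```text
time: 5.88
tool_pos: [460.1, 284.3, 7.6]
tool_rot: [-3.134, 0.222, -0.001]
force: [-3.2, -2.1, 10.5]
opening: 0.252
finger_force: 30.0
```

Contact at about 10 N. I'll release to a modest opening and lift.

```bash
python3 -m jog '[{"x":0,"y":0,"z":0,"wx":0,"wy":0,"wz":0,"fingers":-0.15},{"x":0,"y":0,"z":0,"wx":0,"wy":0,"wz":0,"fingers":-0.15},{"x":0,"y":0,"z":-0.05,"wx":0,"wy":0,"wz":0,"fingers":-0.15},{"x":0,"y":0,"z":-0.2,"wx":0,"wy":0,"wz":0,"fingers":-0.15},{"x":0,"y":0,"z":-0.45,"wx":0,"wy":0,"wz":0,"fingers":-0.15},{"x":0,"y":0,"z":-0.7,"wx":0,"wy":0,"wz":0,"fingers":-0.15},{"x":0,"y":0,"z":-0.9,"wx":0,"wy":0,"wz":0,"fingers":0},{"x":0,"y":0,"z":-0.95,"wx":0,"wy":0,"wz":0,"fingers":0},{"x":0,"y":0,"z":-0.95,"wx":0,"wy":0,"wz":0,"fingers":0}]'
python3 - <<'E'
from h import *
down=lambda y:R.from_euler('z',y)*R.from_euler('x',np.pi)
print(rows([480,-70,250],down(.15)))
E
```

```text
time: 7.0
tool_pos: [459.7, 284.2, 244.1]
tool_rot: [-3.133, 0.223, -0.001]
force: [0.2, 1.0, -0.9]
opening: 0.496
finger_force: 0.0
(array([ 0.2807,  1.391 , -0.0238]), array([-0.0001, -0.0001, -0.0929]))
```

```bash
python3 -m jog '[{"x":0.28,"y":1,"z":-0.02,"wx":0,"wy":0,"wz":-0.093,"fingers":0},{"x":0.28,"y":1,"z":-0.02,"wx":0,"wy":0,"wz":-0.093,"fingers":0},{"x":0.28,"y":1,"z":-0.02,"wx":0,"wy":0,"wz":-0.093,"fingers":0},{"x":0.28,"y":1,"z":-0.02,"wx":0,"wy":0,"wz":-0.093,"fingers":0},{"x":0.28,"y":1,"z":-0.02,"wx":0,"wy":0,"wz":-0.093,"fingers":0},{"x":0.28,"y":1,"z":-0.02,"wx":0,"wy":0,"wz":-0.093,"fingers":0}]'
python3 - <<'E'
from h import *
down=lambda y:R.from_euler('z',y)*R.from_euler('x',np.pi)
print(rows([480,-70,250],down(.15)))
E
```

```text
time: 7.75
tool_pos: [493.4, 26.7, 247.7]
tool_rot: [-3.132, -0.233, 0.004]
force: [-0.3, 0.7, -0.2]
opening: 0.497
finger_force: 0.0
(array([-0.1104,  0.3747, -0.0093]), array([-0.0004,  0.0007, -0.0004]))
```

```bash
python3 -m jog '[{"x":-0.11,"y":0.375,"z":0,"wx":0,"wy":0,"wz":0,"fingers":0},{"x":-0.11,"y":0.375,"z":0,"wx":0,"wy":0,"wz":0,"fingers":0},{"x":-0.11,"y":0.375,"z":0,"wx":0,"wy":0,"wz":0,"fingers":0}]'
python3 - <<'E'
from h import *
import pickle
p=r.camera_params("wrist");im=r.camera("wrist");pickle.dump(p,open("w3.pkl","wb"));cv2.imwrite("pics/w3.png",im[:,:,::-1])
t=r.camera("top");s=r.camera("scene")
cv2.imwrite("pics/t3.png",t[:,:,::-1]);cv2.imwrite("pics/s3.png",s[:,:,::-1])
z=lambda a,y0,y1,x0,x1,f:cv2.resize(a[y0:y1,x0:x1],None,fx=f,fy=f,interpolation=cv2.INTER_CUBIC)
A=np.zeros((600,800,3),np.uint8)
a=z(im,0,250,190,450,1.5);A[:a.shape[0],:a.shape[1]]=a   # 375x390
b=z(t,150,300,190,320,2);A[:300,400:660]=b
c=z(s,110,220,330,450,2.5);A[310:585,400:700]=c
cv2.imwrite("pics/m3.png",A[:,:,::-1])
E
```

```text
time: 8.12
tool_pos: [480.4, -69.8, 248.3]
tool_rot: [-3.132, -0.234, 0.002]
force: [-0.2, 0.6, 0.0]
opening: 0.5
finger_force: 0.0
```

View pics/m3.png

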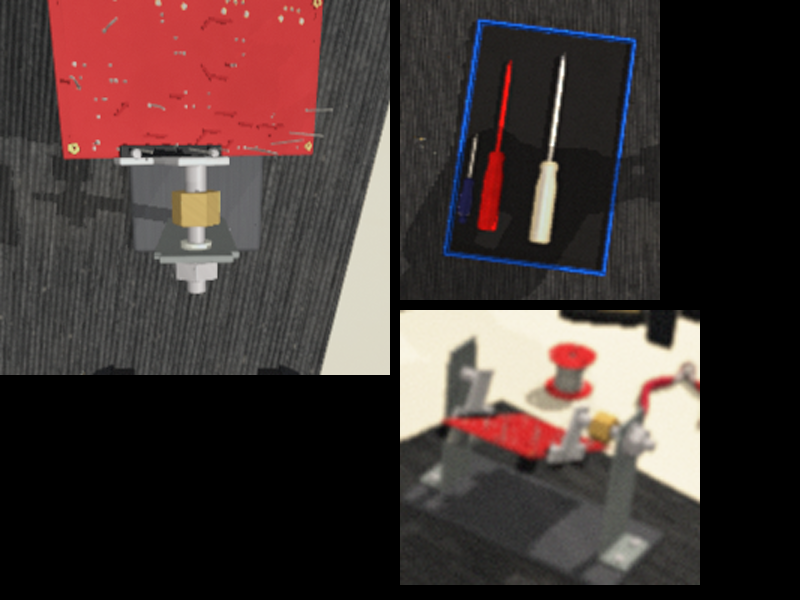

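The driver lies in the tray parallel to the red one. The brass head is at crop (172..219, 191..226), the bolt runs vertically in the image, and the board's front corners are at crop (65,157) and (314,153). I'll fit the holder pose and tilt to these.

Run:
```python
from h import *
import pickle;from scipy.optimize import least_squares
p=pickle.load(open("w3.pkl","rb"))
c=lambda u,v:np.array([190+u/1.5,v/1.5])
# holder-frame pts: pivot at (x,0,135); f(theta)
def pt(v,x,y,z,th):
    hx,hy,yaw=v[:3];q=R.from_euler('x',th).apply([0,y,z]);P=np.array([x,q[1],135+q[2]])
    return R.from_euler('z',yaw).apply(P)+[hx,hy,0]
obs=[((65,157),-36,65,-35,1),((314,153),-36,-107,-35,1),((182,192),-54,12,6.93,1),((182,226),-72,12,6.93,1),
 ((160,258),-90,20,22,0),((238,258),-90,-20,22,0),((196,290),-103,0,0,0)]
def f(v):
    return np.concatenate([(proj("wrist",pt(v,x,y,z,v[3]*k),p)-c(*uv))*(1 if x!=-103 else np.array([1,0])) for uv,x,y,z,k in obs])
s=least_squares(f,[596,-59,.15,.35],loss="soft_l1");v=s.x
print(v,np.round(f(v).reshape(-1,2),1).tolist())
b=pt(v,-63,0,0,0);print("bolt",b, ray("wrist",c(195.5,208),147,p))
th=v[3];A=R.from_euler('z',v[2])*R.from_euler('x',th)*R.from_euler('x',np.pi)
np.save("v.npy",v)
for h in(60,0): print(h,rows(b+A.apply([0,0,18.7-h]),A))
```

```text
[ 5.94992441e+02 -5.21234597e+01  1.60022032e-01  4.24195506e-01] [[-0.3, -0.3], [0.1, -0.3], [-0.1, -0.7], [0.3, -0.9], [0.3, 2.3], [-2.2, 1.8], [1.1, -0.0]]
bolt [532.79734308 -62.16187695 135.        ] [532.68021233 -61.33228329 147.        ]
60 (array([0.2104, 0.0761, 0.3039]), array([ 0.1348, -0.0004, -0.0025]))
0 (array([ 0.2097, -0.0226,  0.5227]), array([ 0.1348, -0.0004, -0.0025]))
```

```bash
python3 -m jog '[{"x":0.21,"y":0.076,"z":0.1,"wx":0.05,"wy":0,"wz":-0.0025,"fingers":0},{"x":0.21,"y":0.076,"z":0.15,"wx":0.1,"wy":0,"wz":-0.0025,"fingers":0},{"x":0.21,"y":0.076,"z":0.304,"wx":0.135,"wy":0,"wz":-0.0025,"fingers":0},{"x":0.21,"y":0.076,"z":0.304,"wx":0.135,"wy":0,"wz":-0.0025,"fingers":0},{"x":0.21,"y":0.076,"z":0.304,"wx":0.135,"wy":0,"wz":-0.0025,"fingers":0}]'
python3 - <<'E'
from h import *
v=np.load("v.npy");b=np.array([532.8,-62.3,135])
A=R.from_euler('z',v[2])*R.from_euler('x',v[3])*R.from_euler('x',np.pi)
for h in(60,0): print(h,rows(b+A.apply([0,0,18.7-h]),A))
p=r.camera_params("wrist");print(proj("wrist",b,p));im=r.camera("wrist");cv2.imwrite("pics/w4.png",im[:,:,::-1])
E
```

```text
time: 8.9
tool_pos: [535.9, -79.9, 174.4]
tool_rot: [-2.712, -0.218, 0.042]
force: [-1.0, 0.4, 0.0]
opening: 0.502
finger_force: 0.0
60 (array([-0.0011, -0.0003,  0.0081]), array([ 0.001 , -0.0009,  0.0003]))
0 (array([-0.0018, -0.001 ,  0.248 ]), array([ 0.001 , -0.0009,  0.0003]))
[320.77965561 228.20282872]
```

View pics/w4.png

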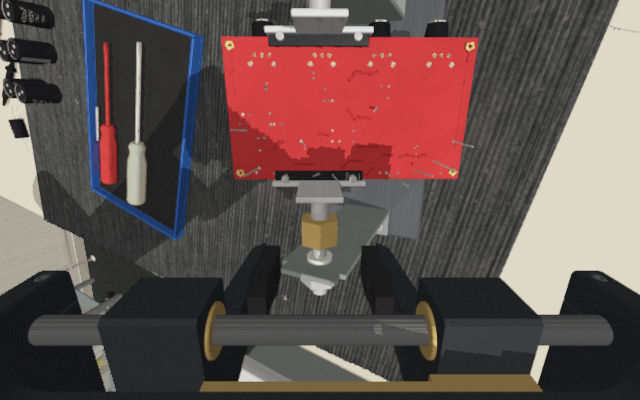

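The head is centred between the fingers at u≈319, v≈230. The board's edges are level in the tilted view, so the tilt matches. I'll descend and grip.

```bash
python3 -m jog '[{"x":-0.002,"y":-0.001,"z":0.1,"wx":0,"wy":0,"wz":0,"fingers":0},{"x":-0.002,"y":-0.001,"z":0.2,"wx":0,"wy":0,"wz":0,"fingers":0},{"x":-0.002,"y":-0.001,"z":0.245,"wx":0,"wy":0,"wz":0,"fingers":0},{"x":-0.002,"y":-0.001,"z":0.245,"wx":0,"wy":0,"wz":0,"fingers":0}]'; python3 -m jog '[{"x":0,"y":0,"z":0,"wx":0,"wy":0,"wz":0,"fingers":-0.3},{"x":0,"y":0,"z":0,"wx":0,"wy":0,"wz":0,"fingers":-1},{"x":0,"y":0,"z":0,"wx":0,"wy":0,"wz":0,"fingers":-1},{"x":0,"y":0,"z":0,"wx":0,"wy":0,"wz":0,"fingers":-1}]'
python3 - <<'E'
from h import *
o=r.get_obs();print(o["wrist_torque"],o["tool_pos"],o["force"])
E
```

```text
time: 9.45
tool_pos: [531.2, -55.4, 118.0]
tool_rot: [-2.711, -0.217, 0.043]
force: [-0.3, 0.0, -0.1]
opening: 0.5
finger_force: 0.0
time: 9.95
tool_pos: [531.0, -54.4, 118.4]
tool_rot: [-2.707, -0.215, 0.043]
force: [-0.3, 9.1, 6.1]
opening: 0.268
finger_force: 30.0
[ 1.39738632  0.13160813 -0.04696829] [531.0306013  -54.43370099 118.35777825] [-0.28843357  9.13668241  6.0586721 ]
```

```bash
python3 -m jog '[{"x":0,"y":0.0,"z":0,"wx":-0.017,"wy":0,"wz":0,"fingers":-1},{"x":0,"y":0.004,"z":0,"wx":-0.034,"wy":0,"wz":0,"fingers":-1},{"x":0,"y":0.008,"z":-0.001,"wx":-0.051,"wy":0,"wz":0,"fingers":-1},{"x":0,"y":0.012,"z":-0.0017,"wx":-0.0675,"wy":0,"wz":0,"fingers":-1},{"x":0,"y":0.016,"z":-0.0027,"wx":-0.084,"wy":0,"wz":0,"fingers":-1},{"x":0,"y":0.0195,"z":-0.0038,"wx":-0.101,"wy":0,"wz":0,"fingers":-1},{"x":0,"y":0.023,"z":-0.005,"wx":-0.118,"wy":0,"wz":0,"fingers":-1},{"x":0,"y":0.0267,"z":-0.0066,"wx":-0.135,"wy":0,"wz":0,"fingers":-1},{"x":0,"y":0.0267,"z":-0.0066,"wx":-0.135,"wy":0,"wz":0,"fingers":-1}]'
cat > lv.py <<'E'
from h import *
o=r.get_obs();A=R.from_rotvec(o["tool_rot"]).as_matrix();print("wt",np.round(o["wrist_torque"],2),"F",np.round(o["force"],1),"tool y,z",A[:,1].round(4),A[:,2].round(4))
E
python3 lv.py
python3 - <<'E'
from h import *
import pickle
p=r.camera_params("wrist");im=r.camera("wrist");pickle.dump(p,open("w5.pkl","wb"));s=r.camera("scene")
a=cv2.resize(im[0:200,200:500],None,fx=2,fy=2,interpolation=cv2.INTER_CUBIC)
A=np.vstack([a,np.zeros((200,600,3),np.uint8)]);A[400:,:240]=cv2.resize(s[120:220,330:450],(240,200))
cv2.imwrite("pics/w5.png",A[:,:,::-1])
E
```

```text
time: 11.08
tool_pos: [532.2, -61.9, 116.8]
tool_rot: [-3.131, -0.249, -0.004]
force: [-0.8, 5.5, 5.6]
opening: 0.267
finger_force: 29.9
wt [ 0.92  0.23 -0.01] F [-0.8  5.5  5.6] tool y,z [ 1.578e-01 -9.875e-01 -5.000e-04] [ 2.5e-03  9.0e-04 -1.0e+00]
```

View pics/w5.png

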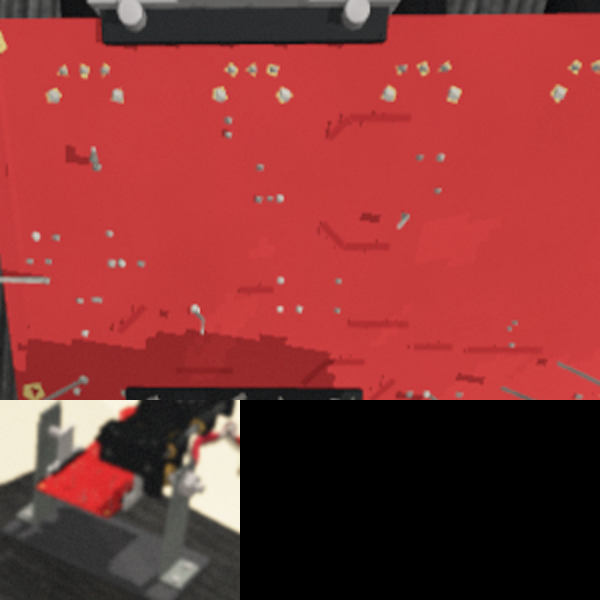

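The board is now nearly level: its rear edge runs from crop (0,18) to (600,13). I'll measure the tilt by PnP on the board corners.

```bash
cat > pnp.py <<'E'
from h import *
import sys
p=r.camera_params("wrist");im=r.camera("wrist")
def lines(im):
    h=cv2.cvtColor(im,cv2.COLOR_RGB2HSV);m=(((h[...,0]<8)|(h[...,0]>172))&(h[...,1]>130)&(h[...,2]>60)).astype(np.uint8)
    m=cv2.morphologyEx(m,cv2.MORPH_CLOSE,np.ones((5,5)))
    n,l,st,_=cv2.connectedComponentsWithStats(m);k=1+np.argmax(st[1:,4]);m=(l==k)
    x,y,w,hh=st[k,:4];print("bbox",st[k])
    L=[(v,np.where(m[v])[0]) for v in range(y+int(.2*hh),y+int(.8*hh))]
    C=[(u,np.where(m[:,u])[0]) for u in range(x+int(.1*w),x+int(.9*w))]
    def fit(t,s):  # s=a t+b robust: keep outer envelope
        t,s=np.array(t,float),np.array(s,float);k=np.ones(len(t),bool)
        for _ in range(8):
            c=np.polyfit(t[k],s[k],1);e=abs(s-np.polyval(c,t));k=e<max(1,1.5*np.median(e))
        return c
    l=fit([a for a,_ in L],[b[0]-.5 for _,b in L]);rr=fit([a for a,_ in L],[b[-1]+.5 for _,b in L])
    cx=x+w/2;q=[(u,b) for u,b in C if abs(u-cx)>.24*w]
    t=fit([u for u,_ in q],[b[0]-.5 for _,b in q]);bo=fit([u for u,_ in q],[b[-1]+.5 for _,b in q])
    I=lambda s,h:(lambda v:(s[0]*v+s[1],v))((h[0]*s[1]+h[1])/(1-h[0]*s[0]))
    return np.array([I(l,t),I(rr,t),I(rr,bo),I(l,bo)])
c=lines(im);print(c.round(1).tolist())
o=np.array([(49,86,0),(49,-86,0),(-49,-86,0),(-49,86,0)],float) # holder-like axes
ok,rv,tv=cv2.solvePnP(o,c,p["intrinsics"],None)
T=np.array(p["world_from_camera"])[:3,:3]@np.diag([1,-1,-1])
B=T@cv2.Rodrigues(rv)[0]
pr=cv2.projectPoints(o,rv,tv,p["intrinsics"],None)[0][:,0];print("res",(pr-c).round(2).tolist())
print("board y axis",B[:,1].round(4),"x",B[:,0].round(4),"n",B[:,2].round(4),"pos",(T@tv.ravel()+np.array(p["world_from_camera"])[:3,3]).round(1))
cv2.imwrite("pics/raw%d.png"%int(100*r.get_obs()["time"]),im[:,:,::-1])
E
python3 pnp.py
```

```text
bbox [  185     6   369   200 62744]
[[185.1, 16.9], [553.9, 3.8], [511.0, 205.3], [208.5, 204.0]]
res [[-0.68, -1.2], [-1.14, -0.54], [0.21, 1.81], [2.1, 0.23]]
board y axis [-0.1702  0.9833 -0.0645] x [0.9852 0.171  0.0069] n [-0.0178  0.0623  0.9979] pos [608.6 -69.2  99.8]
```

Run:
```python
import cv2,numpy as np,glob
f=[x for x in glob.glob("pics/raw*.png")][0]
im=cv2.imread(f)[:,:,::-1]
h=cv2.cvtColor(im,cv2.COLOR_RGB2HSV);m=(((h[...,0]<8)|(h[...,0]>172))&(h[...,1]>130)&(h[...,2]>60))
for u in range(190,560,20):
    b=np.where(m[:,u])[0];print(u,b[:1],b[-1:],end="; ")
print()
for v in range(5,215,15):
    b=np.where(m[v])[0];print(v,b[:1],b[-1:],end="; ")
a=cv2.resize(im[0:260,160:580],None,fx=1.9,fy=1.9,interpolation=cv2.INTER_CUBIC);cv2.imwrite("pics/v5.png",a[:,:,::-1])
```

```text
190 [9] [54]; 210 [9] [203]; 230 [9] [203]; 250 [10] [204]; 270 [22] [193]; 290 [22] [193]; 310 [22] [193]; 330 [22] [193]; 350 [22] [193]; 370 [22] [194]; 390 [21] [205]; 410 [7] [205]; 430 [7] [205]; 450 [7] [205]; 470 [7] [205]; 490 [6] [204]; 510 [6] [391]; 530 [6] [359]; 550 [7] [21]; 
5 [614] [636]; 20 [186] [639]; 35 [188] [547]; 50 [190] [544]; 65 [192] [540]; 80 [193] [537]; 95 [195] [534]; 110 [197] [639]; 125 [199] [528]; 140 [225] [524]; 155 [203] [521]; 170 [205] [518]; 185 [207] [639]; 200 [209] [512];
```

View pics/v5.png

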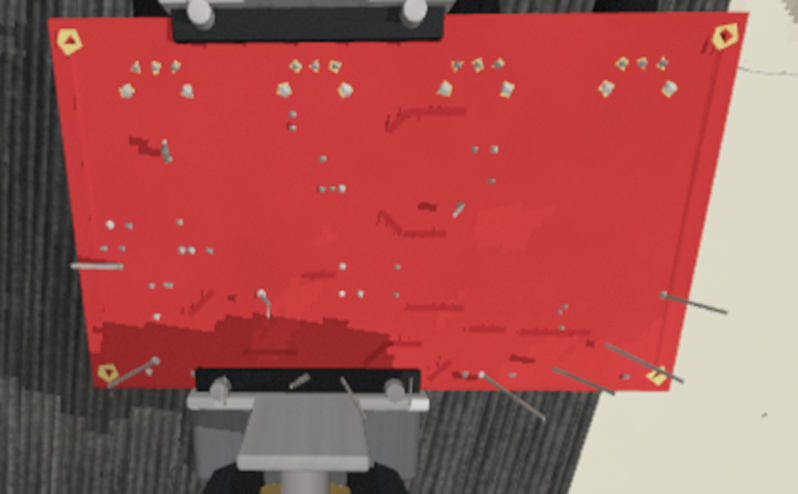

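The board fills the view, with clear corners at full-image pixels of about (184,9), (554,5.5), (511,206) and (209,203.5).

```bash
cat > pn2.py <<'E'
from h import *
import sys
from scipy.optimize import least_squares
def tilt(c,p,v):
    c=np.array(c,float);o=np.array([(49,86,0),(49,-86,0),(-49,-86,0),(-49,86,0)],float)
    def P(q):
        M=R.from_euler('z',q[3])*R.from_euler('x',q[4]);return np.array([proj("wrist",M.apply(a)+q[:3],p) for a in o])
    s=least_squares(lambda q:(P(q)-c).ravel(),[608,-69,100,.16,0]);print(s.x.round(4),(P(s.x)-c).round(1).tolist())
    J=np.linalg.inv(s.jac.T@s.jac);print("sd tilt per px",J[4,4]**.5)
if __name__=="__main__":
    tilt([(184.1,8.8),(553.8,5.5),(511.3,205.6),(209,203.5)],r.camera_params("wrist"),0)
    # before: w4 corners not used
E
python3 pn2.py; python3 lv.py
```

```text
[ 6.097623e+02 -7.073200e+01  1.008680e+02  1.597000e-01 -2.370000e-02] [[0.4, -0.2], [-0.2, -0.3], [-0.1, 0.3], [-0.1, 0.3]]
sd tilt per px 0.009515439970827875
wt [1.22 0.16 0.02] F [-1.4  8.2  6.2] tool y,z [ 0.1568 -0.9876 -0.0025] [ 0.0021  0.0029 -1.    ]
```

```bash
python3 -m jog '[{"x":0,"y":-0.0035,"z":-0.002,"wx":0.003,"wy":0,"wz":0,"fingers":-1},{"x":0,"y":-0.0035,"z":-0.002,"wx":0.003,"wy":0,"wz":0,"fingers":-1},{"x":0,"y":-0.0035,"z":-0.002,"wx":0.003,"wy":0,"wz":0,"fingers":-1}]';python3 lv.py
python3 - <<'E'
from h import *
p=r.camera_params("wrist");im=r.camera("wrist")
h=cv2.cvtColor(im,cv2.COLOR_RGB2HSV);m=(((h[...,0]<8)|(h[...,0]>172))&(h[...,1]>130)&(h[...,2]>60))
us=list(range(200,255,5));ub=list(range(400,505,5))
top=lambda u:np.where(m[:,u])[0][0]-.5
bot=lambda u:np.where(m[:230,u])[0][-1]+.5
U=np.array(us+ub);t=np.array([top(u) for u in U]);B=np.array([bot(u) for u in U if u>215 ]);UB=U[U>215]
def fit(x,y):
    k=np.ones(len(x),bool)
    for _ in range(6):
        c=np.polyfit(x[k],y[k],1);e=abs(y-np.polyval(c,x));k=e<max(.8,2*np.median(e))
    return c
ct,cb=fit(U,t),fit(UB,B)
V=np.arange(20,195,3);l=fit(V,np.array([np.where(m[v,150:])[0][0]+149.5 for v in V]));rr=fit(V,np.array([np.where(m[v,:570])[0][-1]+.5 for v in V]))
I=lambda s,h:(lambda v:(s[0]*v+s[1],v))((h[0]*s[1]+h[1])/(1-h[0]*s[0]))
c=[I(l,ct),I(rr,ct),I(rr,cb),I(l,cb)];print(np.round(c,1).tolist())
from pn2 import tilt
tilt(c,p,0)
s=r.camera("scene");cv2.imwrite("pics/s6.png",cv2.resize(s[130:230,330:450],None,fx=6,fy=6,interpolation=cv2.INTER_CUBIC)[:,:,::-1])
E
```

```text
time: 11.6
tool_pos: [532.2, -61.7, 116.7]
tool_rot: [-3.122, -0.246, -0.003]
force: [1.9, 4.8, 3.9]
opening: 0.272
finger_force: 29.9
wt [ 0.75 -0.25  0.02] F [1.9 4.8 3.9] tool y,z [ 0.1567 -0.9876 -0.0098] [ 9.000e-04  1.010e-02 -9.999e-01]
[[183.9, 8.9], [553.0, 5.2], [510.7, 205.4], [208.3, 203.9]]
[ 6.096669e+02 -7.023690e+01  1.006798e+02  1.606000e-01 -1.510000e-02] [[-0.1, -0.1], [-0.2, -0.1], [0.0, 0.3], [0.3, 0.0]]
sd tilt per px 0.009519565573758073
```

View pics/s6.png

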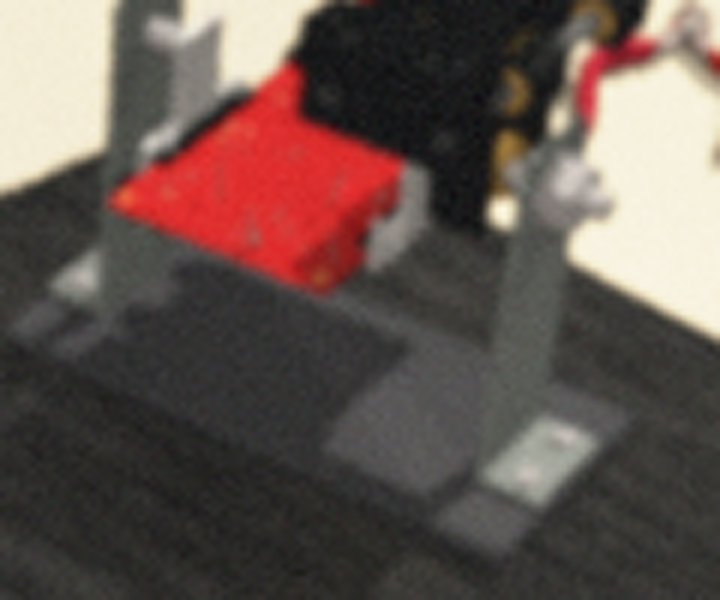

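The scene view shows the board level in the holder, clear of the gripper, with its left corners at crop (115,205) and (325,293). The tool angle reads +0.010 rad and the camera −0.015 rad, which average to about level. The grip is a firm 30 N, so I'm handing in.

```bash
python3 -c "
from station import r
print(r.hand_in())"
```

```text
the job is handed in; nothing more can be done
None
```

Job handed in at about 12 s: the clear screwdriver lies flat in the tray beside the red one with its handle the same way, and the gripper still holds the bolt head at 30 N with the board level to about ±0.015 rad (tool angle +0.010, camera −0.015).

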